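Pack the ink tray for the press

TASK

Finish packing the plywood tray, which already has one ink tin standing in a corner: add the long wooden tool case, the other lidded ink tin of the same size and the two white mixing cups. The case lies lid up along one long side of the tray, both tins stand upright, and one cup stands upright beside them with the other nested fully home inside it; apart from the nested cup everything rests flat on the tray's floor. Leave all the other things on the bench where they are.

Things in the scene. Friction and masses are not known exactly. Their poses are not given: they have to be found in the camera images.
- tray: open plywood tray, fixed: outside 224 x 138 x 48 mm, inside 208 (x) x 122 (y) x 40 mm deep, walls and floor 8 mm thick. Origin at the centre of its underside, x along its length, z up. With the case along one long wall there is just room for three round things in a row beside it. Tall fixed equipment stands only beyond 0.78 m ahead and 0.57 m to the sides of the robot.
- tin_a: lidded cylindrical metal ink tin with a paper band, 64 mm in diameter and 92 mm high, about 0.4 kg, standing upright; origin at the centre of its underside, z up its axis. The two tins are alike. It starts on the bench among the cups and bystanders.
- tin_b: lidded cylindrical metal ink tin with a paper band, 64 mm in diameter and 92 mm high, about 0.4 kg, standing upright; origin at the centre of its underside, z up its axis. The two tins are alike. It is already in the tray: standing on its floor in one corner, 1 to 5 mm off both walls.
- cup_a: empty white tapered mixing cup, 92 mm high, 66 mm across the rim, 38 mm across the foot, straight taper, wall 2.5 mm, thick base (inner floor 26 mm above its underside), standing upright mouth up; origin at the centre of its underside, z up its axis. The two cups are alike; nested, the upper one rests on the lower one's inner floor, 26 mm higher, with its rim standing 26 mm proud.
- cup_b: empty white tapered mixing cup, 92 mm high, 66 mm across the rim, 38 mm across the foot, straight taper, wall 2.5 mm, thick base (inner floor 26 mm above its underside), standing upright mouth up; origin at the centre of its underside, z up its axis. The two cups are alike; nested, the upper one rests on the lower one's inner floor, 26 mm higher, with its rim standing 26 mm proud.
- case: long closed wooden tool case with two brass clasps, 200 x 45 x 64 mm high, about 0.35 kg, lying on the bench lid up; origin at the centre of its underside, x along its length, z up.
- big_can: bystander: wide open metal can of yellow ink, 86 mm in diameter, 66 mm high; origin at the centre of its underside.
- squat_jar: bystander: squat amber glass jar with a black lid, 75 mm in diameter, 50 mm high; origin at the centre of its underside.
- tape_roll: bystander: cardboard tape roll lying flat, a ring 80 mm in diameter, 60 mm hole, 24 mm high; origin at the centre of its underside.
- ink_knife: bystander: ink spatula 190 mm long lying flat on the bench beyond the tins and cups; origin near the middle of its length, on its underside, x along it.

How it is judged:
At the end, for the whole second after the job is handed in: Tins, case and one cup rest on the tray's floor (undersides 4 to 14 mm above its underside; floor at 8), within its walls, upright to 0.12 rad, case along the tray to 0.1 rad; the other cup nested in that one (18 to 34 mm higher, centres within 8 mm, upright to 0.15 rad); all at rest (x of tin_a in the frame of tray between -0.077 and 0.077 m and y of tin_a in the frame of tray between -0.033 and 0.033 m and z of tin_a in the frame of tray between 0.004 and 0.014 m and angle between each of tin_a, tin_b, case's own z axis and vertical below 0.12 rad and x of tin_b in the frame of tray between -0.077 and 0.077 m and y of tin_b in the frame of tray between -0.033 and 0.033 m and z of tin_b in the frame of tray between 0.004 and 0.014 m and x of case in the frame of tray between -0.01 and 0.01 m and y of case in the frame of tray between -0.043 and 0.043 m and z of case in the frame of tray between 0.004 and 0.014 m and angle between the x axis of case and the x axis of tray, either way round below 0.1 rad and (((x of cup_a in the frame of tray between -0.08 and 0.08 m and y of cup_a in the frame of tray between -0.042 and 0.042 m and z of cup_a in the frame of tray between 0.004 and 0.014 m and angle between cup_a's own z axis and vertical below 0.12 rad) and z of cup_b in the frame of cup_a between 0.018 and 0.034 m and horizontal distance between cup_b and cup_a below 0.008 m and angle between cup_b's own z axis and vertical below 0.15 rad) or ((x of cup_b in the frame of tray between -0.08 and 0.08 m and y of cup_b in the frame of tray between -0.042 and 0.042 m and z of cup_b in the frame of tray between 0.004 and 0.014 m and angle between cup_b's own z axis and vertical below 0.12 rad) and z of cup_a in the frame of cup_b between 0.018 and 0.034 m and horizontal distance between cup_a and cup_b below 0.008 m and angle between cup_a's own z axis and vertical below 0.15 rad)) and linear speed of each of tin_a, tin_b, cup_a, cup_b, case below 0.02 m/s); the robot touches nothing.
It fails at once if a bystander (open can, squat jar, tape roll or ink knife) is moved by more than 40 mm (distance of any of big_can, squat_jar, tape_roll, ink_knife from where it was at the start of the episode above 0.04 m).
It also fails if it takes over 72 s, if anything falls off the work surface, if the arm or the gripper's body presses on something with over 40 N, if the wrist force passes 120 N, or if a joint passes its speed limit or range.

ROBOT

A 6-joint arm with a two-finger parallel gripper is mounted at the origin on the work surface. World frame = base frame: x ahead of the robot, y to its left, z up, the work surface at z = 0. Lengths are in m, angles in rad, forces in N, time in s.
With the tool pointing down it reaches from about 0.25 to 0.775 m from the base axis. Payload 4 kg.
Tool frame: the origin (TCP) lies where the fingers leave the gripper's body, on its centre line; the fingertips stand 73 mm ahead of it and the grasp point (between the pads) lies bot.grip_point_offset ahead of it (bot.grip_point_offset is the distance from the TCP to the grasp point, in m); x points along the fingers, z is the direction in which the jaws open and shut, and the axes are right-handed (so a half turn about x gives the same grasp; the last joint's range is limited). The gripper opens to 85 mm and grips with 20 to 120 N. Pads are 22 mm wide; open, the fingers measure 114 mm over their backs; the gripper's body (76 mm by 85 mm) begins 54 mm behind the grasp point. The pads swing forward as they close: fully open they stand 13 mm farther back than shut.
Start: joints at [1.133, 0.087, 1.371, -0, 1.684, -0.103], TCP at [0.181, 0.519, 0.304] pointing down, gripper open.
Joint ranges: [-3.1, 3.1], [-0.76, 2.03], [0.27, 2.55], [-1.08, 4.22], [0.17, 2.65], [-2.57, 2.57]. Speed limits (rad/s): [2.79, 2.79, 3.14, 3.14, 3.14, 3.14].

INTERFACE

Orientations are given as [roll, pitch, yaw] about the fixed x, y, z axes, in that order (R = Rz(yaw) Ry(pitch) Rx(roll)).
In Python, from station import monitor, capture, camera_model, job, bot gives the robot as it stands. The module is installed in compiled form; this text tells all that it offers.
- The arm moves only by the tool arm_command, never from a script. Its argument "steps" is a list of rows, each a list of 7 numbers: the shift along the tool's x, y, z in mm, then the turn, a rotation vector about the tool's x, y, z in rad, then the opening, from 0 (shut) to 1 (fully open). In form: [[dx, dy, dz, wx, wy, wz, hand], ...]. A call has 1 to 12 rows; each row shifts and turns the commanded pose from where the row before left it, along the tool's axes as they then stand; what a row does not reach is not made up. A row lasts 1/10 s, in which the tool goes at most 50 mm and 8.59 degrees, less where a joint would pass 70% of its speed; a pose out of reach is approached as far as the arm can. A call with a gripper value outside its range is refused whole. The fingers move at their own pace and stop on an object; "grip_force" is the grip in N (left out, the last holds). Time passes only in rows, so rows that do not move let the fingers close. It gives the time, the measured TCP pose, the force and the opening at its end, in the units of the state.
- monitor.get_state(): the state, without advancing time (a new reading comes with each control period).
- capture(name): name is "side" or "top"; returns the picture (420x560x3 uint8, red, green, blue); there is no depth.
- camera_model(name): a dict with "vfov" (degrees; the focal length in pixels is half the picture's height over the tangent of half this angle, whatever the lens; pixels are square), "cx", "cy" (the principal point, pixels), "R" (3x3) and "t" (3): a world point X has camera coordinates R X + t. Camera axes: x right, y down, z forward; pixel columns grow to the right and rows downward; lengths in m; the calibration is good to about 2 mm. A picture is of the moment at which its call begins. camera_model takes no time and is no camera call.
- job.close_job(): hands the job in, once; it reports no verdict.
The state is a dict: "t": time; "joints": joint angles; "dq": joint speeds; "joint_torque": joint torques, N m; "eef_pos": TCP position; "ee_rot": TCP orientation; "contact_force": force on the tool from outside, world axes, zero at the start; "torque": the same for the moment, N m; "grip_width": finger opening in m.
Only numpy, scipy, OpenCV 4.12 (cv2) and the standard library are available. Lean on these libraries where they do the work, as an engineer would, in place of code of your own. Each camera call takes 0.05 s, during which the arm holds its last target. There are 200 camera calls.

## Working session

There is one attempt and no reset: what is moved stays moved. The work goes in short steps, Python scripts to look and compute and a tool call to move; the robot and the scene stay as the last step left them, time stands still between calls to the robot, and variables do not carry over. Pictures are saved under pics/ and viewed, about 8 in all and at most 12, crops included, and the job is handed in when it is done.

Besides the shell and the picture viewer there is one more tool, called after "Call:" in YAML: its name, and indented under it one key for each argument. arm_command: Moves the arm, as the interface text tells. Its arguments: {"type":"object","properties":{"steps":{"type":"array","items":{"type":"array","items":{"type":"number"}}},"grip_force":{"type":"number"}},"required":["steps"]}

```bash
mkdir -p pics
python3 - <<'E'
from station import monitor, capture, camera_model, job, bot
import cv2,numpy as np
print(monitor.get_state()); print(bot.grip_point_offset)
for n in("top","side"):
    print(n,camera_model(n)); cv2.imwrite(f"pics/{n}0.png",capture(n)[:,:,::-1])
E
```

```text
{'t': 0.0, 'joints': array([ 1.13287779e+00,  8.79875302e-02,  1.37231015e+00,  3.22167871e-05,
        1.68361341e+00, -1.03124683e-01]), 'dq': array([ 0.00112802,  0.00124907, -0.00364921, -0.00061148, -0.00093496,
        0.00028969]), 'joint_torque': array([ 2.41032567e-04, -3.51849210e+01, -3.13283408e+01, -2.28494118e-04,
        1.06309756e-02, -8.09706819e-06]), 'eef_pos': array([0.18057624, 0.51914091, 0.30269282]), 'ee_rot': array([ 3.02465764,  1.56847767, -2.0225216 ]), 'contact_force': array([0.13788161, 0.382095  , 0.06426259]), 'torque': array([ 0.00791846, -0.02026309,  0.08899487]), 'grip_width': 0.08559058661605262}
0.0539
top {'vfov': 53.15707453722202, 'cx': 276.8903570880222, 'cy': 206.02366022358174, 'R': array([[ 0.05926721, -0.99822942, -0.0050414 ],
       [-0.97605059, -0.05688996, -0.20997326],
       [ 0.20931468,  0.01736519, -0.97769413]]), 't': array([-0.05724638,  0.57182776,  0.84713462])}
side {'vfov': 57.318077163940735, 'cx': 279.43652630702803, 'cy': 211.33189562018862, 'R': array([[-0.96541268, -0.26043649,  0.01229626],
       [-0.20047822,  0.71134786, -0.67364138],
       [ 0.16669388, -0.65280706, -0.73895608]]), 't': array([0.56828127, 0.15052446, 0.90001322])}
```

View pics/top0.png

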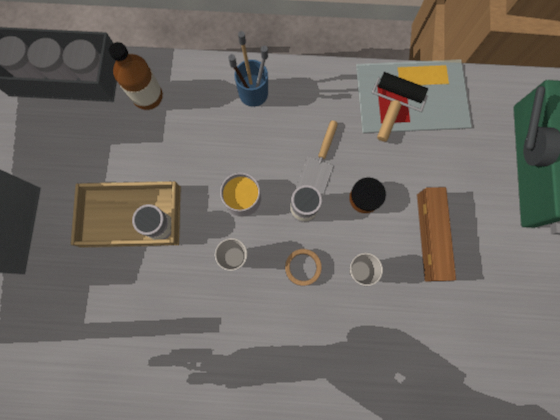

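View pics/side0.png

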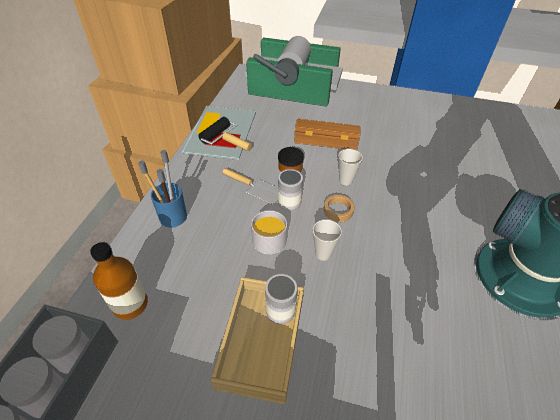

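```bash
cat > h.py <<'E'
from station import monitor, capture, camera_model, job, bot
import cv2,numpy as np
from scipy.spatial.transform import Rotation as Ro
def ray(n,u,v,z):
    m=camera_model(n);f=210/np.tan(np.radians(m['vfov']/2))
    R=np.array(m['R']);t=np.array(m['t'])
    c=-R.T@t; d=R.T@np.array([(u-m['cx'])/f,(v-m['cy'])/f,1.])
    return (c+d*(z-c[2])/d[2])
def proj(n,X):
    m=camera_model(n);f=210/np.tan(np.radians(m['vfov']/2))
    p=np.array(m['R'])@X+m['t'];return np.array([m['cx'],m['cy']])+f*p[:2]/p[2]
E
python3 - <<'E'
from h import *
for l,n,u,v,z in [("tinb","top",148,218,.1),("tinb","side",282,291,.1),("tina","top",306,198,.092),("tina","side",290,181,.092),
 ("cup1","top",231,252,.092),("cup1","side",327,232,.092),("cup2","top",366,267,.092),("cup2","side",350,156,.092),
 ("can","top",240,192,.066),("can","side",269,226,.066),("tape","top",303,267,.024),("tape","side",339,207,.024),
 ("jar","top",368,193,.05),("jar","side",291,157,.05),
 ("trTL","top",76,183,.048),("trTR","top",177,181,.048),("trBR","top",179,245,.048),("trBL","top",73,246,.048),
 ("cs","top",419,190,.064),("cs","top",440,187,.064),("cs","top",454,280,.064),("cs","top",427,281,.064)]:
    print(l,n,ray(n,u,v,z)[:2].round(3))
for n in("top","side"):
    m=camera_model(n); print(n,-np.array(m['R']).T@m['t'], proj(n,np.array([.18,.52,.3])))
im=cv2.imread("pics/top0.png")
cv2.imwrite("pics/c1.png",np.hstack([cv2.resize(im[160:300,60:190],None,fx=3,fy=3,interpolation=cv2.INTER_CUBIC),cv2.resize(im[160:300,350:470],None,fx=3,fy=3,interpolation=cv2.INTER_CUBIC)]))
im=cv2.imread("pics/side0.png")
E
```

```text
tinb top [0.525 0.239]
tinb side [0.518 0.248]
tina top [ 0.588 -0.084]
tina side [ 0.581 -0.069]
cup1 top [0.466 0.064]
cup1 side [0.46 0.07]
cup2 top [ 0.452 -0.211]
cup2 side [ 0.448 -0.21 ]
can top [0.599 0.058]
can side [0.597 0.068]
tape top [ 0.449 -0.088]
tape side [ 0.448 -0.079]
jar top [ 0.617 -0.222]
jar side [ 0.612 -0.211]
trTL top [0.603 0.426]
trTR top [0.621 0.202]
trBR top [0.479 0.182]
trBL top [0.463 0.41 ]
cs top [ 0.627 -0.329]
cs top [ 0.636 -0.375]
cs top [ 0.438 -0.399]
cs top [ 0.433 -0.343]
top [ 0.38420795 -0.03932441  0.94801848] [-119.54302149  418.20494895]
side [0.42877612 0.62846091 0.75948202] [553.1423144  505.32635749]
```

View pics/c1.png

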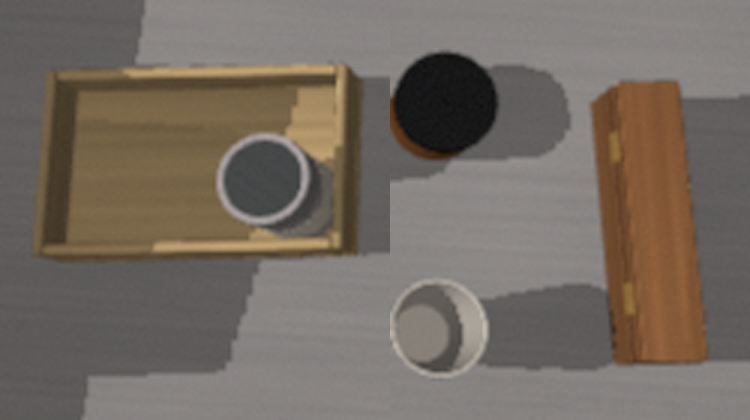

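Run:
```python
from h import *
s=cv2.imread("pics/side0.png");t=cv2.imread("pics/top0.png")
def c(im,x,y,w,h,f=4): return cv2.resize(im[y:y+h,x:x+w],None,fx=f,fy=f,interpolation=cv2.INTER_CUBIC)
a=np.hstack([c(s,260,140,110,75),c(s,240,270,80,75)])
b=np.hstack([c(s,310,210,50,60),c(t,280,175,50,60),c(t,210,230,50,60),c(t,345,245,40,60)])
cv2.imwrite("pics/c2.png",np.vstack([a,b]))
print(a.shape,b.shape)
for l,u,v,z in [("TL",76,183.3,.048),("TR",176.7,181.7,.048),("BR",176.3,242.3,.048),("BL",72.7,243.3,.048),
 ("cTL",427.3,187.7,.064),("cTR",446.7,188,.064),("cBR",455,279,.064),("cBL",431.7,279,.064)]:
    print(l,ray("top",u,v,z)[:2].round(4))
```

```text
(300, 760, 3) (240, 760, 3)
TL [0.6025 0.4258]
TR [0.6191 0.2023]
BR [0.4844 0.1884]
BL [0.4692 0.4116]
cTL [ 0.6331 -0.3471]
cTR [ 0.6348 -0.389 ]
cBR [ 0.4405 -0.4012]
cBL [ 0.4377 -0.3531]
```

View pics/c2.png

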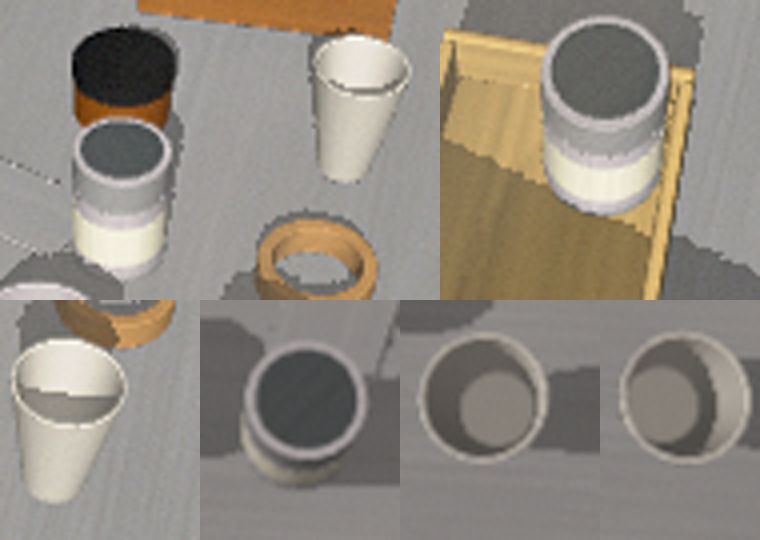

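Run:
```python
from h import *
for l,z,a,b in [("tinb",.1,(148.3,220),(281.3,287.5)),("tina",.092,(306.2,200),(290.5,177.5)),("cup1",.092,(230.7,254.3),(327.3,230.5)),("cup2",.092,(366.2,269.3),(350.5,156.7))]:
    print(l,ray("top",*a,z)[:2].round(4),ray("side",*b,z)[:2].round(4))
s=monitor.get_state();r=Ro.from_euler('xyz',s['ee_rot']).as_matrix();print(r.round(3))
```

```text
tinb [0.5211 0.2378] [0.5212 0.2406]
tina [ 0.5839 -0.0846] [ 0.5826 -0.0819]
cup1 [0.4616 0.0638] [0.4603 0.066 ]
cup2 [ 0.4476 -0.2118] [ 0.4461 -0.2069]
[[-0.001 -0.944  0.329]
 [-0.002  0.329  0.944]
 [-1.     0.    -0.002]]
```

```bash
cat >> h.py <<'E'
def plan(x,y,z,yaw,n,hand):
    "rows of equal steps to TCP x,y,z, tool down, jaw yaw in deg"
    s=monitor.get_state();R=Ro.from_euler('xyz',s['ee_rot']);c,q=np.cos(np.radians(yaw)),np.sin(np.radians(yaw))
    T=Ro.from_matrix(np.array([[0,-q,c],[0,c,q],[-1,0,0]]))
    w=(R.inv()*T).as_rotvec();d=(np.array([x,y,z])-s['eef_pos'])*1000/n
    print("deg/row",np.degrees(np.linalg.norm(w))/n,"mm/row",np.linalg.norm(d))
    for k in range(n):
        v=(R*Ro.from_rotvec(w*k/n)).inv().apply(d)
        print([*[float(a) for a in v.round(1)],*[float(a) for a in (w/n).round(3)],hand],end=', ')
    print()
def st():
    s=monitor.get_state();m=Ro.from_euler('xyz',s['ee_rot']).as_matrix()
    print(round(s['t'],2),s['eef_pos'].round(4),'yaw',np.degrees(np.arctan2(m[1,2],m[0,2])).round(2),'tilt',m[:2,0].round(3),'F',s['contact_force'].round(1),'w',round(s['grip_width'],4),'q',s['joints'].round(2))
E
python3 -c "
from h import *
plan(.5365,-.3726,.22,-87.3,23,1)"
```

```text
deg/row 6.8745746475303955 mm/row 41.90183142998781
[3.7, -27.4, -31.5, 0.12, -0.0, 0.0, 1], [3.7, -30.9, -28.0, 0.12, -0.0, 0.0, 1], [3.7, -34.1, -24.1, 0.12, -0.0, 0.0, 1], [3.6, -36.7, -19.9, 0.12, -0.0, 0.0, 1], [3.6, -38.8, -15.3, 0.12, -0.0, 0.0, 1], [3.6, -40.4, -10.6, 0.12, -0.0, 0.0, 1], [3.6, -41.4, -5.7, 0.12, -0.0, 0.0, 1], [3.6, -41.7, -0.7, 0.12, -0.0, 0.0, 1], [3.6, -41.5, 4.3, 0.12, -0.0, 0.0, 1], [3.6, -40.7, 9.3, 0.12, -0.0, 0.0, 1], [3.6, -39.3, 14.1, 0.12, -0.0, 0.0, 1], [3.6, -37.3, 18.7, 0.12, -0.0, 0.0, 1], [3.6, -34.8, 23.0, 0.12, -0.0, 0.0, 1], [3.6, -31.8, 27.0, 0.12, -0.0, 0.0, 1], [3.6, -28.4, 30.6, 0.12, -0.0, 0.0, 1], [3.6, -24.5, 33.8, 0.12, -0.0, 0.0, 1], [3.6, -20.3, 36.5, 0.12, -0.0, 0.0, 1], [3.6, -15.8, 38.7, 0.12, -0.0, 0.0, 1], [3.6, -11.0, 40.3, 0.12, -0.0, 0.0, 1], [3.6, -6.1, 41.3, 0.12, -0.0, 0.0, 1], [3.6, -1.1, 41.7, 0.12, -0.0, 0.0, 1], [3.6, 3.9, 41.6, 0.12, -0.0, 0.0, 1], [3.6, 8.8, 40.8, 0.12, -0.0, 0.0, 1],
```

Call:
arm_command:
  steps:
    - [4,-27,-32,0.12,0,0,1]
    - [4,-31,-28,0.12,0,0,1]
    - [4,-34,-24,0.12,0,0,1]
    - [4,-37,-20,0.12,0,0,1]
    - [4,-39,-15,0.12,0,0,1]
    - [4,-40,-11,0.12,0,0,1]
    - [4,-41,-6,0.12,0,0,1]
    - [4,-42,-1,0.12,0,0,1]
    - [4,-42,4,0.12,0,0,1]
    - [4,-41,9,0.12,0,0,1]
    - [4,-39,14,0.12,0,0,1]
    - [4,-37,19,0.12,0,0,1]
  grip_force: 40

```text
t: 1.3
eef_pos: [0.3651, 0.0518, 0.2555]
ee_rot: [1.323, 1.57, 1.114]
contact_force: [0.6, -0.4, -0.2]
grip_width: 0.0855
```

Call:
arm_command:
  steps:
    - [4,-35,23,0.12,0,0,1]
    - [4,-32,27,0.12,0,0,1]
    - [4,-28,31,0.12,0,0,1]
    - [4,-25,34,0.12,0,0,1]
    - [4,-20,37,0.12,0,0,1]
    - [4,-16,39,0.12,0,0,1]
    - [4,-11,40,0.12,0,0,1]
    - [3,-6,41,0.12,0,0,1]
    - [3,-1,42,0.12,0,0,1]
    - [3,4,42,0.12,0,0,1]
    - [2,9,41,0.12,0,0,1]
    - [0,0,0,0,0,0,1]

```text
t: 2.5
eef_pos: [0.5368, -0.3788, 0.2131]
ee_rot: [-1.888, 1.567, 2.866]
contact_force: [-0.6, 0.1, 0.0]
grip_width: 0.0853
```

Run:
```python
from h import *
st()
a=capture("top");b=capture("side");st()
cv2.imwrite("pics/t2.png",np.hstack([cv2.resize(a[150:320,380:500],None,fx=3,fy=3),cv2.resize(b[30:200,240:385],None,fx=3,fy=3)])[:,:,::-1])
g=monitor.get_state()['eef_pos'];print(proj("top",g),proj("side",g))
```

```text
2.5 [ 0.5368 -0.3788  0.2131] yaw -87.63 tilt [-0.003  0.001] F [-0.6  0.1  0. ] w 0.0853 q [-0.7   0.36  1.23 -0.    1.56  0.83]
2.6 [ 0.5364 -0.3749  0.2149] yaw -87.34 tilt [-0.002  0.003] F [-0.1  1.  -0.7] w 0.0854 q [-0.7   0.35  1.23  0.    1.56  0.83]
[473.39143935 219.83727462] [333.27716216  79.66836276]
```

View pics/t2.png

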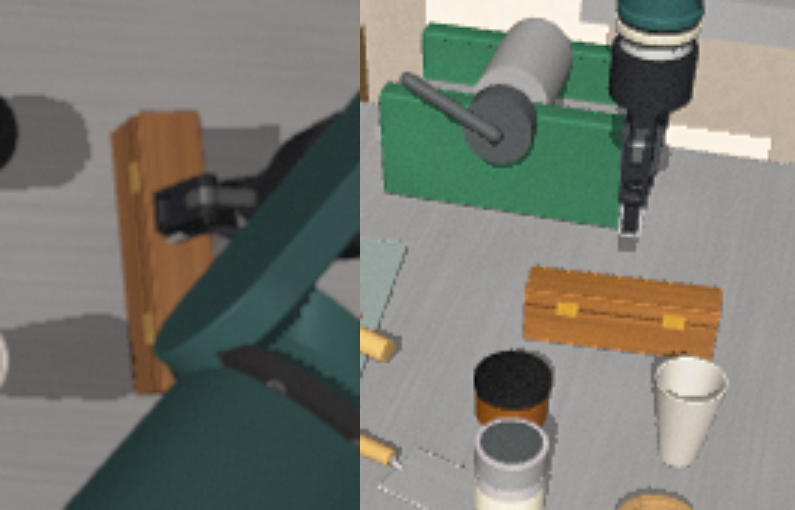

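Run:
```python
from h import *
for u,v in [(297,119.3),(360.7,126)]: print(ray("side",u,v,.064).round(4))
for X in [(.6348,-.389,.064),(.4405,-.4012,.064),(.6331,-.347,.064),(.4377,-.353,.064)]: print(((proj("side",np.array(X))-[240,30])*3+[360,0]).round())
plan(.5365,-.3735,.112,-87.0,6,1)
```

```text
[ 0.6344 -0.378   0.064 ]
[ 0.4371 -0.3979  0.064 ]
[533. 262.]
[719. 286.]
[525. 285.]
[716. 313.]
deg/row 0.0668645170988837 mm/row 17.155488338490983
[17.2, 0.1, -0.2, -0.001, -0.0, 0.0, 1], [17.2, 0.1, -0.2, -0.001, -0.0, 0.0, 1], [17.2, 0.0, -0.2, -0.001, -0.0, 0.0, 1], [17.2, 0.0, -0.2, -0.001, -0.0, 0.0, 1], [17.2, 0.0, -0.2, -0.001, -0.0, 0.0, 1], [17.2, 0.0, -0.2, -0.001, -0.0, 0.0, 1],
```

Call:
arm_command:
  steps:
    - [17,0,-2,-0.02,0,0,1]
    - [17,0,0,0,0,0,1]
    - [17,0,0,0,0,0,1]
    - [17,0,0,0,0,0,1]
    - [17,0,0,0,0,0,1]
    - [17,0,0,0,0,0,1]
    - [0,0,0,0,0,0,1]
    - [0,0,0,0,0,0,0]
    - [0,0,0,0,0,0,0]
    - [0,0,0,0,0,0,0]
    - [0,0,0,0,0,0,0]
    - [0,0,0,0,0,0,0]
  grip_force: 50

```text
t: 3.8
eef_pos: [0.5375, -0.3733, 0.1171]
ee_rot: [0.819, 1.567, -0.685]
contact_force: [0.4, -1.1, 6.3]
grip_width: 0.0438
```

```bash
python3 -c "
from h import *
st()"
```

```text
3.8 [ 0.5375 -0.3733  0.1171] yaw -86.17 tilt [ 0.003 -0.002] F [ 0.4 -1.1  6.3] w 0.0438 q [-0.69  0.41  1.35  0.    1.37  0.81]
```

Call:
arm_command:
  steps:
    - [-15,0,0,0,0,0,0]
    - [-30,0,0,0,0,0,0]
    - [-40,0,0,0,0,0,0]
    - [-40,0,0,0,0,0,0]
    - [-10,0,0,0,0,0,0]
    - [0,0,0,0,0,0,0]

```text
t: 4.4
eef_pos: [0.5371, -0.3727, 0.2517]
ee_rot: [0.874, 1.567, -0.63]
contact_force: [0.2, -0.4, -3.9]
grip_width: 0.0436
```

```bash
python3 -c "
from h import *
st()
plan(.578,.31,.25,4.5,18,0)"
```

```text
4.4 [ 0.5371 -0.3727  0.2517] yaw -86.17 tilt [ 0.003 -0.002] F [ 0.2 -0.4 -3.9] w 0.0436 q [-0.69  0.33  1.19  0.    1.62  0.81]
deg/row 5.037215818190893 mm/row 37.996887721713186
[0.0, 4.8, -37.7, -0.088, 0.0, -0.0, 0], [0.0, 8.1, -37.1, -0.088, 0.0, -0.0, 0], [0.0, 11.3, -36.3, -0.088, 0.0, -0.0, 0], [0.0, 14.5, -35.1, -0.088, 0.0, -0.0, 0], [0.1, 17.5, -33.7, -0.088, 0.0, -0.0, 0], [0.1, 20.4, -32.1, -0.088, 0.0, -0.0, 0], [0.1, 23.1, -30.2, -0.088, 0.0, -0.0, 0], [0.1, 25.7, -28.0, -0.088, 0.0, -0.0, 0], [0.1, 28.0, -25.6, -0.088, 0.0, -0.0, 0], [0.1, 30.2, -23.1, -0.088, 0.0, -0.0, 0], [0.1, 32.1, -20.3, -0.088, 0.0, -0.0, 0], [0.1, 33.8, -17.4, -0.088, 0.0, -0.0, 0], [0.1, 35.2, -14.4, -0.088, 0.0, -0.0, 0], [0.1, 36.3, -11.3, -0.088, 0.0, -0.0, 0], [0.1, 37.1, -8.0, -0.088, 0.0, -0.0, 0], [0.1, 37.7, -4.8, -0.088, 0.0, -0.0, 0], [0.1, 38.0, -1.4, -0.088, 0.0, -0.0, 0], [0.1, 37.9, 1.9, -0.088, 0.0, -0.0, 0],
```

Call:
arm_command:
  steps:
    - [0,5,-38,-0.088,0,0,0]
    - [0,8,-37,-0.088,0,0,0]
    - [0,11,-36,-0.088,0,0,0]
    - [0,15,-35,-0.088,0,0,0]
    - [0,18,-34,-0.088,0,0,0]
    - [0,20,-32,-0.088,0,0,0]
    - [0,23,-30,-0.088,0,0,0]
    - [0,26,-28,-0.088,0,0,0]
    - [0,28,-26,-0.088,0,0,0]
    - [0,30,-23,-0.088,0,0,0]
    - [0,32,-20,-0.088,0,0,0]
    - [0,34,-17,-0.088,0,0,0]

```text
t: 5.6
eef_pos: [0.5632, 0.084, 0.2454]
ee_rot: [-2.657, 1.563, -3.102]
contact_force: [0.6, 0.0, -4.2]
grip_width: 0.044
```

Call:
arm_command:
  steps:
    - [0,35,-14,-0.088,0,0,0]
    - [0,36,-11,-0.088,0,0,0]
    - [0,37,-8,-0.088,0,0,0]
    - [0,38,-5,-0.088,0,0,0]
    - [0,38,-1,-0.088,0,0,0]
    - [0,38,2,-0.088,0,0,0]
    - [0,0,0,0,0,0,0]
    - [0,0,0,0,0,0,0]

```text
t: 6.4
eef_pos: [0.5776, 0.3101, 0.2452]
ee_rot: [-2.741, 1.563, -2.66]
contact_force: [-0.2, 0.6, -4.6]
grip_width: 0.0437
```

Run:
```python
from h import *
st()
a=capture("top");b=capture("side")
cv2.imwrite("pics/t3.png",np.hstack([cv2.resize(a[150:300,20:210],None,fx=2,fy=3),cv2.resize(b[220:400,200:330],None,fx=3,fy=2.5)[:450]])[:,:,::-1])
cv2.imwrite("pics/t3.png",np.hstack([cv2.resize(a[150:300,50:190],None,fx=3,fy=3),cv2.resize(b[250:400,205:325],None,fx=3,fy=3)])[:,:,::-1])
```

```text
6.4 [0.5776 0.3101 0.2452] yaw 4.66 tilt [-0.007 -0.004] F [-0.2  0.6 -4.6] w 0.0437 q [ 0.41  0.34  1.18 -0.    1.62  0.33]
```

View pics/t3.png

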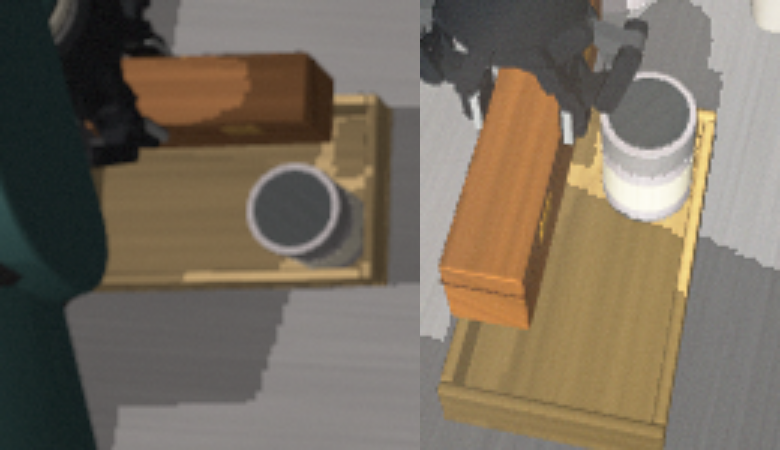

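Run:
```python
from h import *
for l,n,u,v,z in [("base fr","top",161,196.7,.128),("top bk r","top",151.7,168.3,.192),("hi-y hi-x top","side",213.3,339.3,.192),("hi-y lo-x top","side",242.7,344.3,.192),("b","side",215,354.3,.128),("b","side",241,359,.128),
 ("tray hiyhix","side",211.7,380,.048),("tray hiylox","side",286.7,393.3,.048),("tray loylox","side",303.3,287.7,.048),("TR top","top",(378/3)+50,150+94/3,.048),("BR top","top",(376/3)+50,150+275/3,.048)]:
    print(l,ray(n,u,v,z).round(4))
t=np.radians(4.6);e=np.array([-np.sin(t),np.cos(t)]);k=np.array([np.cos(t),np.sin(t)]);c=np.array([.5776,.3101])
for a in(.1,-.1):
  for b in (.0225,-.0225): print("case exp",a,b,(c+a*e+b*k).round(4))
c=np.array([.5438,.307])
for a in(.112,-.112):
  for b in (.069,-.069): print("tray exp",a,b,(c+a*e+b*k).round(4))
```

```text
base fr [0.5653 0.209  0.128 ]
top bk r [0.6048 0.2135 0.192 ]
hi-y hi-x top [0.5852 0.4104 0.192 ]
hi-y lo-x top [0.5393 0.4059 0.192 ]
b [0.5905 0.4091 0.128 ]
b [0.5465 0.4051 0.128 ]
tray hiyhix [0.5996 0.4263 0.048 ]
tray hiylox [0.4648 0.4127 0.048 ]
tray loylox [0.4833 0.198  0.048 ]
TR top [0.6199 0.204  0.048 ]
BR top [0.4857 0.1906 0.048 ]
case exp 0.1 0.0225 [0.592  0.4116]
case exp 0.1 -0.0225 [0.5472 0.408 ]
case exp -0.1 0.0225 [0.608  0.2122]
case exp -0.1 -0.0225 [0.5632 0.2086]
tray exp 0.112 0.069 [0.6036 0.4242]
tray exp 0.112 -0.069 [0.466  0.4131]
tray exp -0.112 0.069 [0.6216 0.2009]
tray exp -0.112 -0.069 [0.484  0.1898]
```

Call:
arm_command:
  steps:
    - [25,2,-1,0,0,0,0]
    - [30,0,0,0,0,0,0]
    - [25,0,0,0,0,0,0]
    - [15,0,0,0,0,0,0]
    - [8,0,0,0,0,0,0]
    - [7,0,0,0,0,0,0]
    - [4,0,0,0,0,0,0]
    - [0,0,0,0,0,0,0]

```text
t: 7.3
eef_pos: [0.5781, 0.3116, 0.1364]
ee_rot: [0.371, 1.57, 0.451]
contact_force: [-0.6, 0.6, -4.0]
grip_width: 0.044
```

Run:
```python
from h import *
st()
b=capture("side");a=capture("top")
cv2.imwrite("pics/t4.png",np.hstack([cv2.resize(a[150:300,50:190],None,fx=3,fy=3),cv2.resize(b[250:400,205:325],None,fx=3,fy=3)])[:,:,::-1])
```

```text
7.3 [0.5781 0.3116 0.1364] yaw 4.58 tilt [0.001 0.   ] F [-0.6  0.6 -4. ] w 0.044 q [0.41 0.4  1.32 0.   1.41 0.33]
```

View pics/t4.png

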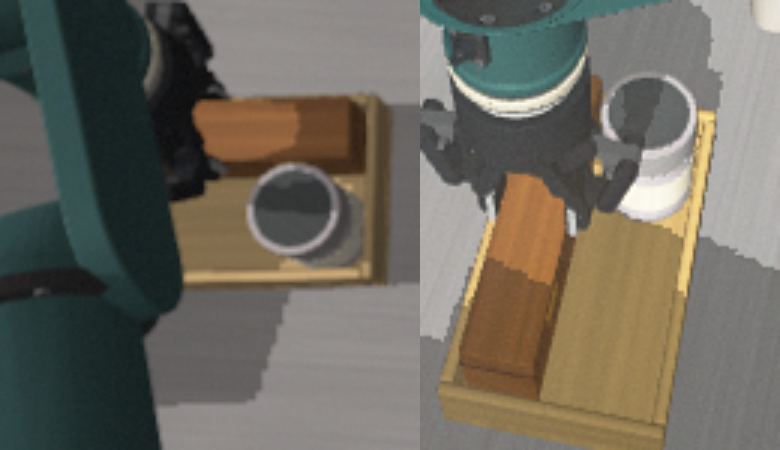

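Call:
arm_command:
  steps:
    - [4,0,0,0,0,0,0]
    - [4,0,0,0,0,0,0]
    - [2,0,0,0,0,0,0]
    - [1,0,0,0,0,0,0]
    - [0,0,0,0,0,0,0]

```text
t: 7.9
eef_pos: [0.5778, 0.3116, 0.1252]
ee_rot: [2.627, 1.571, 2.707]
contact_force: [-1.5, -0.0, -2.4]
grip_width: 0.0442
```

Call:
arm_command:
  steps:
    - [1.5,0,0,0,0,0,0]
    - [0,0,0,0,0,0,0]
    - [0,0,0,0,0,0,0.5]
    - [0,0,0,0,0,0,1]
    - [0,0,0,0,0,0,1]
    - [-5,0,0,0,0,0,1]
    - [-30,0,0,0,0,0,1]
    - [-40,0,0,0,0,0,1]
    - [-40,0,0,0,0,0,1]
    - [0,0,0,0,0,0,1]

```text
t: 8.9
eef_pos: [0.5806, 0.3128, 0.2478]
ee_rot: [0.332, 1.554, 0.412]
contact_force: [0.9, -0.9, 0.5]
grip_width: 0.0855
```

```bash
python3 -c "
from h import *
st()
plan(.5832,-.0833,.23,-25,12,1)
plan(.5832,-.0833,.23,-70,12,1)"
```

```text
8.9 [0.5806 0.3128 0.2478] yaw 4.59 tilt [0.015 0.007] F [ 0.9 -0.9  0.5] w 0.0855 q [0.41 0.34 1.18 0.   1.6  0.33]
deg/row 2.4668555373245673 mm/row 33.04293770180745
[1.3, -32.9, -2.4, 0.043, 0.001, -0.001, 1], [1.3, -33.0, -1.0, 0.043, 0.001, -0.001, 1], [1.3, -33.0, 0.4, 0.043, 0.001, -0.001, 1], [1.3, -33.0, 1.8, 0.043, 0.001, -0.001, 1], [1.4, -32.9, 3.2, 0.043, 0.001, -0.001, 1], [1.4, -32.7, 4.7, 0.043, 0.001, -0.001, 1], [1.4, -32.5, 6.1, 0.043, 0.001, -0.001, 1], [1.4, -32.2, 7.4, 0.043, 0.001, -0.001, 1], [1.4, -31.8, 8.8, 0.043, 0.001, -0.001, 1], [1.5, -31.4, 10.2, 0.043, 0.001, -0.001, 1], [1.5, -30.9, 11.5, 0.043, 0.001, -0.001, 1], [1.5, -30.4, 12.9, 0.043, 0.001, -0.001, 1], 
deg/row 6.2160684262480395 mm/row 33.04293770180745
[1.3, -32.9, -2.4, 0.108, 0.001, -0.001, 1], [1.3, -33.0, 1.1, 0.108, 0.001, -0.001, 1], [1.3, -32.7, 4.7, 0.108, 0.001, -0.001, 1], [1.4, -32.0, 8.2, 0.108, 0.001, -0.001, 1], [1.4, -30.9, 11.6, 0.108, 0.001, -0.001, 1], [1.4, -29.5, 14.9, 0.108, 0.001, -0.001, 1], [1.5, -27.7, 18.0, 0.108, 0.001, -0.001, 1], [1.5, -25.5, 20.9, 0.108, 0.001, -0.001, 1], [1.5, -23.1, 23.5, 0.108, 0.001, -0.001, 1], [1.5, -20.4, 25.9, 0.108, 0.001, -0.001, 1], [1.5, -17.5, 28.0, 0.108, 0.001, -0.001, 1], [1.5, -14.4, 29.7, 0.108, 0.001, -0.001, 1],
```

```bash
python3 -c "
from h import *
plan(.5832,-.0833,.23,94.6,12,1)"
```

```text
deg/row 7.5013344427183455 mm/row 33.04293770180745
[1.3, -32.9, -2.4, -0.131, 0.001, 0.001, 1], [1.3, -32.3, -6.7, -0.131, 0.001, 0.001, 1], [1.2, -31.2, -10.9, -0.131, 0.001, 0.001, 1], [1.2, -29.5, -14.9, -0.131, 0.001, 0.001, 1], [1.2, -27.3, -18.6, -0.131, 0.001, 0.001, 1], [1.3, -24.6, -22.0, -0.131, 0.001, 0.001, 1], [1.3, -21.6, -25.0, -0.131, 0.001, 0.001, 1], [1.3, -18.1, -27.6, -0.131, 0.001, 0.001, 1], [1.3, -14.4, -29.7, -0.131, 0.001, 0.001, 1], [1.4, -10.4, -31.3, -0.131, 0.001, 0.001, 1], [1.4, -6.2, -32.4, -0.131, 0.001, 0.001, 1], [1.4, -1.9, -33.0, -0.131, 0.001, 0.001, 1],
```

Call:
arm_command:
  steps:
    - [1,-33,-2,-0.131,0,0,1]
    - [1,-32,-7,-0.131,0,0,1]
    - [1,-31,-11,-0.131,0,0,1]
    - [1,-30,-15,-0.131,0,0,1]
    - [1,-27,-19,-0.131,0,0,1]
    - [1,-25,-22,-0.131,0,0,1]
    - [1,-22,-25,-0.131,0,0,1]
    - [1,-18,-28,-0.131,0,0,1]
    - [1,-14,-30,-0.131,0,0,1]
    - [1,-10,-31,-0.131,0,0,1]
    - [1,-6,-32,-0.131,0,0,1]
    - [1,-2,-33,-0.131,0,0,1]

```text
t: 10.1
eef_pos: [0.5797, -0.0862, 0.2264]
ee_rot: [-1.776, 1.57, -0.119]
contact_force: [0.2, 0.8, 0.0]
grip_width: 0.0854
```

Call:
arm_command:
  steps:
    - [0,0,0,0,0,0,1]
    - [0,0,0,0,0,0,1]

```text
t: 10.3
eef_pos: [0.5797, -0.0854, 0.2262]
ee_rot: [-0.502, 1.57, 1.148]
contact_force: [-0.1, 0.2, -0.6]
grip_width: 0.0854
```

```bash
python3 -c "
from h import *
st()
plan(.5832,-.0833,.122,94.6,6,1)
cv2.imwrite('pics/s5.png',np.hstack([cv2.resize(capture('side')[110:220,235:375],None,fx=3,fy=3),cv2.resize(capture('top')[150:260,60:180],None,fx=3,fy=3)])[:,:,::-1])
"
```

```text
10.3 [ 0.5797 -0.0854  0.2262] yaw 94.49 tilt [0.    0.001] F [-0.1  0.2 -0.6] w 0.0854 q [-0.24  0.19  1.41  0.    1.54 -1.89]
deg/row 0.018760913032308566 mm/row 17.388083436023276
[17.4, -0.6, 0.3, -0.0, 0.0, 0.0, 1], [17.4, -0.6, 0.3, -0.0, 0.0, 0.0, 1], [17.4, -0.6, 0.3, -0.0, 0.0, 0.0, 1], [17.4, -0.6, 0.3, -0.0, 0.0, 0.0, 1], [17.4, -0.6, 0.3, -0.0, 0.0, 0.0, 1], [17.4, -0.6, 0.3, -0.0, 0.0, 0.0, 1],
```

View pics/s5.png

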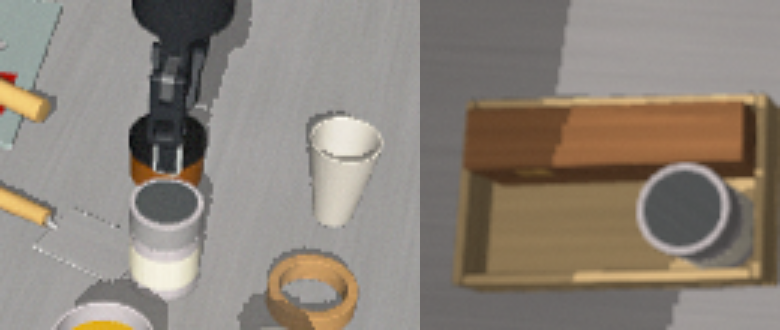

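Call:
arm_command:
  steps:
    - [17,-2,1,0,0,0,1]
    - [18,-2,1,0,0,0,1]
    - [18,0,0,0,0,0,1]
    - [18,0,0,0,0,0,1]
    - [17,0,0,0,0,0,1]
    - [16,0,0,0,0,0,1]
    - [0,0,0,0,0,0,1]
    - [0,0,0,0,0,0,0]
    - [0,0,0,0,0,0,0]
    - [0,0,0,0,0,0,0]
    - [0,0,0,0,0,0,0]
  grip_force: 50

```text
t: 11.5
eef_pos: [0.5845, -0.0829, 0.1244]
ee_rot: [-1.934, 1.567, -0.282]
contact_force: [0.2, -1.8, 4.3]
grip_width: 0.063
```

Call:
arm_command:
  steps:
    - [-15,0,0,0,0,0,0]
    - [-30,0,0,0,0,0,0]
    - [-40,0,0,0,0,0,0]
    - [-35,0,0,0,0,0,0]
    - [-10,0,0,0,0,0,0]
    - [0,0,0,0,0,0,0]

```text
t: 12.1
eef_pos: [0.5839, -0.0824, 0.2542]
ee_rot: [-1.699, 1.567, -0.047]
contact_force: [-0.4, 0.4, -3.1]
grip_width: 0.0629
```

```bash
python3 -c "
from h import *
st()
t=np.radians(4.6);e=np.array([-np.sin(t),np.cos(t)]);k=np.array([np.cos(t),np.sin(t)]);c=np.array([.5425,.308])
p=c+.0675*e-.0265*k;print(p)
plan(*p,.25,94.6,12,0)
a=capture('top');b=capture('side');cv2.imwrite('pics/s6.png',b[:,:,::-1])
"
```

```text
12.1 [ 0.5839 -0.0824  0.2542] yaw 94.67 tilt [ 0.003 -0.   ] F [-0.4  0.4 -3.1] w 0.0629 q [-0.24  0.19  1.36  0.    1.59 -1.89]
[0.51067193 0.3731573 ]
deg/row 0.01675201286829354 mm/row 38.44830713930956
[0.3, 3.0, 38.3, 0.0, -0.0, 0.0, 0], [0.3, 3.0, 38.3, 0.0, -0.0, 0.0, 0], [0.3, 3.0, 38.3, 0.0, -0.0, 0.0, 0], [0.3, 3.0, 38.3, 0.0, -0.0, 0.0, 0], [0.3, 3.0, 38.3, 0.0, -0.0, 0.0, 0], [0.3, 3.0, 38.3, 0.0, -0.0, 0.0, 0], [0.3, 3.0, 38.3, 0.0, -0.0, 0.0, 0], [0.3, 3.0, 38.3, 0.0, -0.0, 0.0, 0], [0.3, 3.0, 38.3, 0.0, -0.0, 0.0, 0], [0.3, 3.0, 38.3, 0.0, -0.0, 0.0, 0], [0.3, 3.0, 38.3, 0.0, -0.0, 0.0, 0], [0.3, 3.0, 38.3, 0.0, -0.0, 0.0, 0],
```

Call:
arm_command:
  steps:
    - [0,3,38,0,0,0,0]
    - [0,3,38,0,0,0,0]
    - [0,3,38,0,0,0,0]
    - [0,3,38,0,0,0,0]
    - [0,3,38,0,0,0,0]
    - [0,3,38,0,0,0,0]
    - [0,3,38,0,0,0,0]
    - [0,3,38,0,0,0,0]
    - [0,3,38,0,0,0,0]
    - [0,3,39,0,0,0,0]
    - [0,3,39,0,0,0,0]
    - [0,3,40,0,0,0,0]

```text
t: 13.4
eef_pos: [0.5088, 0.3739, 0.2483]
ee_rot: [2.022, 1.564, -2.609]
contact_force: [0.7, -0.1, -3.9]
grip_width: 0.0629
```

Call:
arm_command:
  steps:
    - [0,0,0,0,0,0,0]
    - [0,0,0,0,0,0,0]

```text
t: 13.6
eef_pos: [0.509, 0.3734, 0.2485]
ee_rot: [2.102, 1.564, -2.527]
contact_force: [-0.2, -0.2, -4.4]
grip_width: 0.0628
```

```bash
python3 -c "
from h import *
st()
plan(.5106,.3742,.145,94.6,6,0)
b=capture('side');a=capture('top');cv2.imwrite('pics/s7.png',np.hstack([cv2.resize(a[150:300,50:190],None,fx=3,fy=3),cv2.resize(b[260:420,195:320],None,fx=3,fy=3)[:450]])[:,:,::-1])
"
```

```text
13.6 [0.509  0.3734 0.2485] yaw 94.77 tilt [-0.006 -0.004] F [-0.2 -0.2 -4.4] w 0.0628 q [ 0.54  0.29  1.25 -0.    1.61 -1.11]
deg/row 0.07081278117607907 mm/row 17.256590115606794
[17.3, -0.4, 0.2, 0.001, -0.001, -0.001, 0], [17.3, -0.4, 0.2, 0.001, -0.001, -0.001, 0], [17.3, -0.3, 0.2, 0.001, -0.001, -0.001, 0], [17.3, -0.3, 0.1, 0.001, -0.001, -0.001, 0], [17.3, -0.3, 0.1, 0.001, -0.001, -0.001, 0], [17.3, -0.3, 0.1, 0.001, -0.001, -0.001, 0],
```

View pics/s7.png

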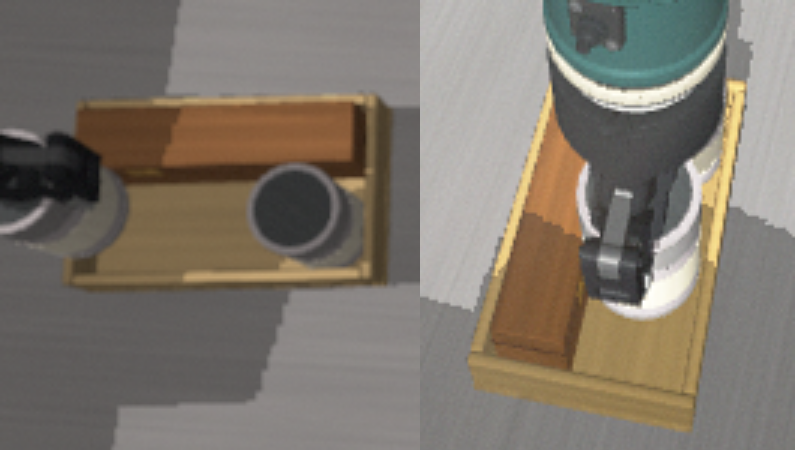

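```bash
python3 -c "
from h import *
p=ray('side',268.3,366,.124)[:2];d=np.array([.4288,.6285])-p;print('tin base centre',p-.032*d/np.linalg.norm(d))
# top: right-most silhouette of base at (127,205)
q=ray('top',50+127/3,150+207/3,.124);print('tin low-y edge',q, '->centre y',q[1]+.032)
for u,v,z in [(352,104,.072),(352,161,.072),(78,108,.072),(76,163,.072)]: print(ray('top',50+u/3,150+v/3,z).round(4))
print('tinb',ray('top',50+295/3,150+208/3,.1))
"
```

```text
tin base centre [0.51013392 0.37224704]
tin low-y edge [0.51266681 0.34207579 0.124     ] ->centre y 0.3740757911092182
[0.6051 0.2154 0.072 ]
[0.5633 0.2106 0.072 ]
[0.5907 0.4125 0.072 ]
[0.5503 0.4074 0.072 ]
tinb [0.52244908 0.23789919 0.1       ]
```

Call:
arm_command:
  steps:
    - [20,-2,1,0,0,0,0]
    - [30,0,0,0,0,0,0]
    - [25,0,0,0,0,0,0]
    - [18,0,0,0,0,0,0]
    - [10,0,0,0,0,0,0]
    - [6,0,0,0,0,0,0]
    - [3,0,0,0,0,0,0]
    - [2,0,0,0,0,0,0]
    - [0,0,0,0,0,0,0]

```text
t: 14.6
eef_pos: [0.5126, 0.3743, 0.1393]
ee_rot: [-1.075, 1.569, 0.577]
contact_force: [-1.4, 0.3, -3.7]
grip_width: 0.0631
```

Call:
arm_command:
  steps:
    - [3,0,0,0,0,0,0]
    - [2,0,0,0,0,0,0]
    - [1,0,0,0,0,0,0]
    - [0,0,0,0,0,0,0]

```text
t: 15.0
eef_pos: [0.5122, 0.3743, 0.1325]
ee_rot: [-1.07, 1.57, 0.582]
contact_force: [-1.1, 0.4, -3.6]
grip_width: 0.0631
```

Call:
arm_command:
  steps:
    - [1,0,0,0,0,0,0]
    - [1,0,0,0,0,0,0]
    - [0,0,0,0,0,0,0]
    - [0,0,0,0,0,0,0]

```text
t: 15.4
eef_pos: [0.5125, 0.3743, 0.1324]
ee_rot: [-1.206, 1.569, 0.446]
contact_force: [-3.3, -2.8, 6.0]
grip_width: 0.0628
```

Call:
arm_command:
  steps:
    - [0,0,0,0,0,0,0.5]
    - [0,0,0,0,0,0,1]
    - [0,0,0,0,0,0,1]
    - [-10,0,0,0,0,0,1]
    - [-35,0,0,0,0,0,1]
    - [-40,0,0,0,0,0,1]
    - [-25,0,0,0,0,0,1]
    - [0,0,0,0,0,0,1]

```text
t: 16.2
eef_pos: [0.514, 0.3754, 0.2474]
ee_rot: [-1.104, 1.559, 0.548]
contact_force: [0.7, -0.5, 0.1]
grip_width: 0.0858
```

```bash
python3 -c "
from h import *
st()
plan(.461,.065,.25,4.6,12,1)"
```

```text
16.2 [0.514  0.3754 0.2474] yaw 94.66 tilt [0.01  0.006] F [ 0.7 -0.5  0.1] w 0.0858 q [ 0.54  0.29  1.25  0.    1.59 -1.11]
deg/row 7.505048010686935 mm/row 26.239050245981726
[-0.4, 6.5, -25.4, 0.131, 0.001, 0.0, 1], [-0.4, 3.1, -26.0, 0.131, 0.001, 0.0, 1], [-0.4, -0.3, -26.2, 0.131, 0.001, 0.0, 1], [-0.3, -3.7, -26.0, 0.131, 0.001, 0.0, 1], [-0.3, -7.1, -25.3, 0.131, 0.001, 0.0, 1], [-0.3, -10.3, -24.1, 0.131, 0.001, 0.0, 1], [-0.3, -13.4, -22.6, 0.131, 0.001, 0.0, 1], [-0.3, -16.2, -20.6, 0.131, 0.001, 0.0, 1], [-0.2, -18.8, -18.3, 0.131, 0.001, 0.0, 1], [-0.2, -21.0, -15.7, 0.131, 0.001, 0.0, 1], [-0.2, -22.9, -12.8, 0.131, 0.001, 0.0, 1], [-0.2, -24.4, -9.7, 0.131, 0.001, 0.0, 1],
```

Call:
arm_command:
  steps:
    - [0,7,-25,0.131,0,0,1]
    - [0,3,-26,0.131,0,0,1]
    - [0,0,-26,0.131,0,0,1]
    - [0,-4,-26,0.131,0,0,1]
    - [0,-7,-25,0.131,0,0,1]
    - [0,-10,-24,0.131,0,0,1]
    - [0,-13,-23,0.131,0,0,1]
    - [0,-16,-21,0.131,0,0,1]
    - [0,-19,-18,0.131,0,0,1]
    - [0,-21,-16,0.131,0,0,1]
    - [0,-23,-13,0.131,0,0,1]
    - [0,-24,-10,0.131,0,0,1]

```text
t: 17.4
eef_pos: [0.4566, 0.0638, 0.2395]
ee_rot: [3.05, 1.57, 3.125]
contact_force: [0.4, -0.2, -0.1]
grip_width: 0.0853
```

Call:
arm_command:
  steps:
    - [0,0,0,0,0,0,1]
    - [0,0,0,0,0,0,1]

```text
t: 17.6
eef_pos: [0.457, 0.0647, 0.2398]
ee_rot: [2.253, 1.57, 2.333]
contact_force: [0.9, 0.3, 0.4]
grip_width: 0.0853
```

```bash
python3 -c "
from h import *
st()
plan(.461,.065,.142,4.6,6,1)
b=capture('side');a=capture('top');cv2.imwrite('pics/s8.png',np.hstack([cv2.resize(a[150:300,50:270],None,fx=2,fy=2),cv2.resize(b[160:310,270:410],None,fx=2,fy=2)])[:,:,::-1])
"
```

```text
17.6 [0.457  0.0647 0.2398] yaw 4.59 tilt [-0.001  0.001] F [0.9 0.3 0.4] w 0.0853 q [ 0.02 -0.09  1.67  0.    1.56 -0.06]
deg/row 0.00997448868734601 mm/row 16.32057267381491
[16.3, -0.0, 0.7, -0.0, -0.0, -0.0, 1], [16.3, -0.0, 0.7, -0.0, -0.0, -0.0, 1], [16.3, -0.0, 0.7, -0.0, -0.0, -0.0, 1], [16.3, -0.0, 0.7, -0.0, -0.0, -0.0, 1], [16.3, -0.0, 0.7, -0.0, -0.0, -0.0, 1], [16.3, -0.0, 0.7, -0.0, -0.0, -0.0, 1],
```

View pics/s8.png

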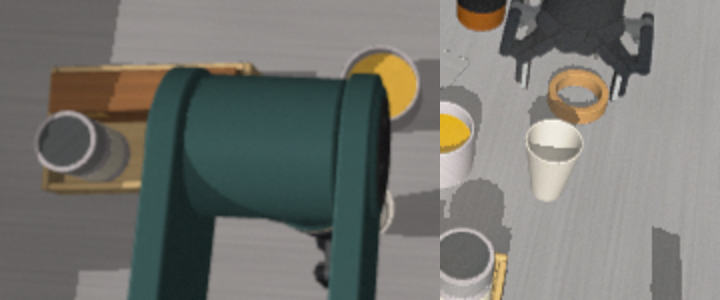

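```bash
python3 -c "
from h import *
for d in (.058,.062,.066,.070,.074):
  print(d,proj('side',np.array([.457+.047,.0685,.2398-d])),proj('side',np.array([.457-.047,.061,.2398-d])))
print('tina',ray('top',83.5,219.5,.1))
t=np.radians(4.6);e=np.array([-np.sin(t),np.cos(t)]);k=np.array([np.cos(t),np.sin(t)])
a=ray('top',83.5,219.5,.1)[:2]; print('gap',(a-np.array([.5215,.2385]))@e,(a-np.array([.5215,.2385]))@k, (a+np.array([.5215,.2385]))/2)
"
```

```text
0.058 [310.99140501 199.7535034 ] [356.26794667 206.13239563]
0.062 [310.85256907 201.07732014] [355.95934946 207.45045036]
0.066 [310.7147453  202.39148569] [355.65303235 208.75876654]
0.07 [310.57792268 203.69610522] [355.34897016 210.05745169]
0.074 [310.44209033 204.99128237] [355.04713808 211.34661178]
tina [0.51430802 0.37120687 0.1       ]
gap 0.13285619604688886 0.0034741321413697132 [0.51790401 0.30485344]
```

Call:
arm_command:
  steps:
    - [17,0,2,0,0,0,1]
    - [18,0,2,0,0,0,1]
    - [18,0,0,0,0,0,1]
    - [18,0,0,0,0,0,1]
    - [17,0,0,0,0,0,1]
    - [14,0,0,0,0,0,1]
    - [0,0,0,0,0,0,1]
    - [0,0,0,0,0,0,0.6]
    - [0,0,0,0,0,0,0.6]
    - [0,0,0,0,0,0,0.6]
    - [0,0,0,0,0,0,0.6]
  grip_force: 25

```text
t: 18.8
eef_pos: [0.4621, 0.0653, 0.1397]
ee_rot: [0.065, 1.568, 0.145]
contact_force: [0.5, 0.0, 2.6]
grip_width: 0.063
```

Call:
arm_command:
  steps:
    - [-5,0,0,0,0,0,0.6]
    - [-20,0,0,0,0,0,0.6]
    - [-35,0,0,0,0,0,0.6]
    - [-40,0,0,0,0,0,0.6]
    - [-15,0,0,0,0,0,0.6]
    - [0,0,0,0,0,0,0.6]

```text
t: 19.4
eef_pos: [0.4624, 0.0651, 0.2567]
ee_rot: [-0.058, 1.564, 0.022]
contact_force: [0.9, 0.1, -1.9]
grip_width: 0.0629
```

```bash
python3 -c "
from h import *
st()
plan(.518,.306,.26,4.6,9,.6)"
```

```text
19.4 [0.4624 0.0651 0.2567] yaw 4.58 tilt [0.006 0.   ] F [ 0.9  0.1 -1.9] w 0.0629 q [ 0.02 -0.09  1.64  0.    1.58 -0.06]
deg/row 0.04125824274940606 mm/row 27.474262131755296
[-0.3, 26.2, 8.3, -0.0, 0.001, 0.0, 0.6], [-0.3, 26.2, 8.3, -0.0, 0.001, 0.0, 0.6], [-0.3, 26.2, 8.3, -0.0, 0.001, 0.0, 0.6], [-0.3, 26.2, 8.3, -0.0, 0.001, 0.0, 0.6], [-0.3, 26.2, 8.3, -0.0, 0.001, 0.0, 0.6], [-0.3, 26.2, 8.3, -0.0, 0.001, 0.0, 0.6], [-0.3, 26.2, 8.3, -0.0, 0.001, 0.0, 0.6], [-0.4, 26.2, 8.3, -0.0, 0.001, 0.0, 0.6], [-0.4, 26.2, 8.3, -0.0, 0.001, 0.0, 0.6],
```

Call:
arm_command:
  steps:
    - [-5,26,8,0,0,0,0.6]
    - [-5,26,8,0,0,0,0.6]
    - [-5,26,8,0,0,0,0.6]
    - [-3,26,8,0,0,0,0.6]
    - [0,26,8,0,0,0,0.6]
    - [0,26,8,0,0,0,0.6]
    - [0,26,9,0,0,0,0.6]
    - [0,26,9,0,0,0,0.6]
    - [0,26,9,0,0,0,0.6]
    - [0,2,0,0,0,0,0.6]
    - [0,0,0,0,0,0,0.6]

```text
t: 20.5
eef_pos: [0.5164, 0.3064, 0.2688]
ee_rot: [-2.683, 1.566, -2.602]
contact_force: [0.3, -0.4, -1.7]
grip_width: 0.063
```

```bash
python3 -c "
from h import *
st()
plan(.518,.306,.165,4.6,6,.6)
b=capture('side');a=capture('top');cv2.imwrite('pics/s9.png',np.hstack([cv2.resize(a[130:300,50:200],None,fx=2.5,fy=2.5),cv2.resize(b[240:410,200:340],None,fx=2.5,fy=2.5)])[:,:,::-1])
"
```

```text
20.5 [0.5164 0.3064 0.2688] yaw 4.65 tilt [-0.004 -0.002] F [ 0.3 -0.4 -1.7] w 0.063 q [ 0.44  0.21  1.3  -0.    1.64  0.36]
deg/row 0.04687342601793837 mm/row 17.301345602125167
[17.3, -0.1, 0.3, 0.0, -0.001, 0.0, 0.6], [17.3, -0.1, 0.3, 0.0, -0.001, 0.0, 0.6], [17.3, -0.1, 0.3, 0.0, -0.001, 0.0, 0.6], [17.3, -0.1, 0.3, 0.0, -0.001, 0.0, 0.6], [17.3, -0.1, 0.3, 0.0, -0.001, 0.0, 0.6], [17.3, -0.1, 0.3, 0.0, -0.001, 0.0, 0.6],
```

Call:
arm_command:
  steps:
    - [20,0,2,0,0,0,0.6]
    - [30,0,0,0,0,0,0.6]
    - [25,0,0,0,0,0,0.6]
    - [15,0,0,0,0,0,0.6]
    - [10,0,0,0,0,0,0.6]
    - [5,0,0,0,0,0,0.6]
    - [5,0,0,0,0,0,0.6]
    - [3,0,0,0,0,0,0.6]
    - [0,0,0,0,0,0,0.6]

```text
t: 21.5
eef_pos: [0.5193, 0.3067, 0.1588]
ee_rot: [0.436, 1.57, 0.516]
contact_force: [1.3, 0.0, -0.9]
grip_width: 0.0629
```

Call:
arm_command:
  steps:
    - [4,0,0,0,0,0,0.6]
    - [3,0,0,0,0,0,0.6]
    - [2,0,0,0,0,0,0.6]
    - [0,0,0,0,0,0,0.6]

```text
t: 21.9
eef_pos: [0.519, 0.3066, 0.149]
ee_rot: [2.913, 1.57, 2.993]
contact_force: [0.7, -0.4, -0.7]
grip_width: 0.0631
```

Call:
arm_command:
  steps:
    - [1,0,0,0,0,0,0.6]
    - [1,0,0,0,0,0,0.6]
    - [0,0,0,0,0,0,0.6]

```text
t: 22.2
eef_pos: [0.5193, 0.3067, 0.1478]
ee_rot: [0.694, 1.57, 0.774]
contact_force: [-0.5, 0.8, -0.6]
grip_width: 0.0629
```

Call:
arm_command:
  steps:
    - [0.5,0,0,0,0,0,0.6]
    - [0,0,0,0,0,0,0.8]
    - [0,0,0,0,0,0,1]
    - [0,0,0,0,0,0,1]
    - [-10,0,0,0,0,0,1]
    - [-30,0,0,0,0,0,1]
    - [-40,0,0,0,0,0,1]
    - [-25,0,0,0,0,0,1]
    - [0,0,0,0,0,0,1]

```text
t: 23.1
eef_pos: [0.521, 0.3074, 0.2589]
ee_rot: [0.358, 1.559, 0.438]
contact_force: [-0.4, 0.4, 0.5]
grip_width: 0.0852
```

```bash
python3 -c "
from h import *
st()
plan(.447,-.2095,.25,4.6,12,1)"
```

```text
23.1 [0.521  0.3074 0.2589] yaw 4.58 tilt [0.011 0.005] F [-0.4  0.4  0.5] w 0.0852 q [ 0.44  0.21  1.32 -0.    1.6   0.36]
deg/row 0.056862623509821325 mm/row 43.518712059041405
[0.5, -42.4, -9.6, -0.0, 0.001, -0.0, 1], [0.5, -42.4, -9.6, -0.0, 0.001, -0.0, 1], [0.5, -42.4, -9.6, -0.0, 0.001, -0.0, 1], [0.5, -42.4, -9.6, -0.0, 0.001, -0.0, 1], [0.5, -42.4, -9.6, -0.0, 0.001, -0.0, 1], [0.6, -42.4, -9.6, -0.0, 0.001, -0.0, 1], [0.6, -42.4, -9.6, -0.0, 0.001, -0.0, 1], [0.6, -42.4, -9.6, -0.0, 0.001, -0.0, 1], [0.6, -42.4, -9.6, -0.0, 0.001, -0.0, 1], [0.7, -42.4, -9.6, -0.0, 0.001, -0.0, 1], [0.7, -42.4, -9.6, -0.0, 0.001, -0.0, 1], [0.7, -42.4, -9.6, -0.0, 0.001, -0.0, 1],
```

Call:
arm_command:
  steps:
    - [0,-42,-9,0,0,0,1]
    - [0,-42,-9,0,0,0,1]
    - [0,-42,-9,0,0,0,1]
    - [0,-42,-10,0,0,0,1]
    - [0,-42,-10,0,0,0,1]
    - [0,-42,-10,0,0,0,1]
    - [0,-42,-10,0,0,0,1]
    - [0,-43,-10,0,0,0,1]
    - [0,-43,-10,0,0,0,1]
    - [0,-43,-10,0,0,0,1]
    - [0,-43,-10,0,0,0,1]
    - [0,-43,-8,0,0,0,1]

```text
t: 24.3
eef_pos: [0.4442, -0.2115, 0.2513]
ee_rot: [2.302, 1.57, 2.382]
contact_force: [0.4, 0.4, 0.9]
grip_width: 0.0853
```

Call:
arm_command:
  steps:
    - [0,0,0,0,0,0,1]
    - [0,0,0,0,0,0,1]

```text
t: 24.5
eef_pos: [0.4446, -0.2106, 0.2511]
ee_rot: [2.164, 1.569, 2.242]
contact_force: [0.1, 0.7, 0.1]
grip_width: 0.0857
```

```bash
python3 -c "
from h import *
st()
plan(.447,-.2095,.14,4.6,6,1)
b=capture('side');a=capture('top');cv2.imwrite('pics/s10.png',np.hstack([cv2.resize(a[150:270,60:190],None,fx=3,fy=3),cv2.resize(b[260:400,205:325],None,fx=3,fy=3)[:360]])[:,:,::-1])
"
```

```text
24.5 [ 0.4446 -0.2106  0.2511] yaw 4.44 tilt [-0.001  0.002] F [0.1 0.7 0.1] w 0.0857 q [-0.56 -0.02  1.59  0.    1.58 -0.64]
deg/row 0.032463580394866104 mm/row 18.515163567938146
[18.5, 0.1, 0.4, -0.0, -0.0, -0.0, 1], [18.5, 0.1, 0.4, -0.0, -0.0, -0.0, 1], [18.5, 0.1, 0.4, -0.0, -0.0, -0.0, 1], [18.5, 0.1, 0.4, -0.0, -0.0, -0.0, 1], [18.5, 0.1, 0.4, -0.0, -0.0, -0.0, 1], [18.5, 0.1, 0.4, -0.0, -0.0, -0.0, 1],
```

View pics/s10.png

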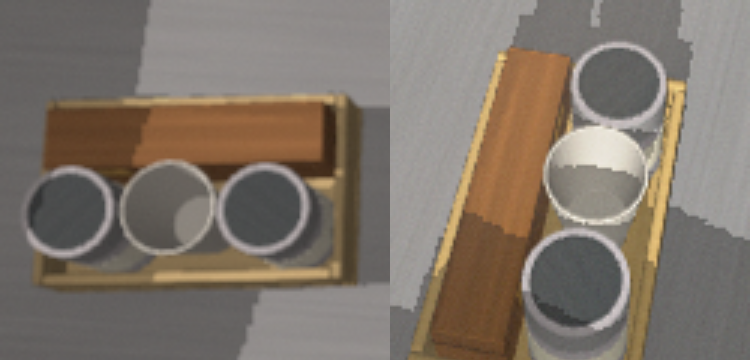

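```bash
python3 -c "
from h import *
print(ray('top',116,219,.1),ray('side',273.7,318.3,.1))"
```

```text
[0.51925495 0.30447972 0.1       ] [0.51794321 0.30758797 0.1       ]
```

Call:
arm_command:
  steps:
    - [18,0,2,0,0,0,1]
    - [20,1,0,0,0,0,1]
    - [20,0,0,0,0,0,1]
    - [20,0,0,0,0,0,1]
    - [19,0,0,0,0,0,1]
    - [16,0,0,0,0,0,1]
    - [0,0,0,0,0,0,1]
    - [0,0,0,0,0,0,0.6]
    - [0,0,0,0,0,0,0.6]
    - [0,0,0,0,0,0,0.6]
    - [0,0,0,0,0,0,0.6]

```text
t: 25.7
eef_pos: [0.448, -0.2091, 0.1406]
ee_rot: [-0.462, 1.568, -0.382]
contact_force: [1.1, 0.0, 5.2]
grip_width: 0.0644
```

Call:
arm_command:
  steps:
    - [-5,0,0,0,0,0,0.6]
    - [-20,0,0,0,0,0,0.6]
    - [-35,0,0,0,0,0,0.6]
    - [-40,0,0,0,0,0,0.6]
    - [-40,0,0,0,0,0,0.6]
    - [-10,0,0,0,0,0,0.6]
    - [0,0,0,0,0,0,0.6]

```text
t: 26.4
eef_pos: [0.4475, -0.2093, 0.2907]
ee_rot: [-0.635, 1.567, -0.555]
contact_force: [0.0, -0.1, -2.3]
grip_width: 0.064
```

```bash
python3 -c "
from h import *
st()
plan(.5193,.3067,.29,4.6,13,.6)"
```

```text
26.4 [ 0.4475 -0.2093  0.2907] yaw 4.57 tilt [ 0.003 -0.002] F [ 0.  -0.1 -2.3] w 0.064 q [-0.55 -0.04  1.52 -0.    1.65 -0.63]
deg/row 0.017903636934051746 mm/row 40.073153263860895
[-0.0, 39.1, 8.7, -0.0, 0.0, 0.0, 0.6], [-0.0, 39.1, 8.7, -0.0, 0.0, 0.0, 0.6], [0.0, 39.1, 8.7, -0.0, 0.0, 0.0, 0.6], [0.0, 39.1, 8.7, -0.0, 0.0, 0.0, 0.6], [0.0, 39.1, 8.7, -0.0, 0.0, 0.0, 0.6], [0.0, 39.1, 8.7, -0.0, 0.0, 0.0, 0.6], [0.0, 39.1, 8.7, -0.0, 0.0, 0.0, 0.6], [0.0, 39.1, 8.7, -0.0, 0.0, 0.0, 0.6], [0.0, 39.1, 8.7, -0.0, 0.0, 0.0, 0.6], [0.0, 39.1, 8.7, -0.0, 0.0, 0.0, 0.6], [0.0, 39.1, 8.7, -0.0, 0.0, 0.0, 0.6], [0.0, 39.1, 8.7, -0.0, 0.0, 0.0, 0.6], [0.1, 39.1, 8.7, -0.0, 0.0, 0.0, 0.6],
```

Cup held; base is at 0.150, clear of everything. Carry it over.

Call:
arm_command:
  steps:
    - [0,39,9,0,0,0,0.6]
    - [0,39,9,0,0,0,0.6]
    - [0,39,9,0,0,0,0.6]
    - [0,39,9,0,0,0,0.6]
    - [0,39,9,0,0,0,0.6]
    - [0,39,9,0,0,0,0.6]
    - [0,39,9,0,0,0,0.6]
    - [0,39,9,0,0,0,0.6]
    - [0,39,9,0,0,0,0.6]
    - [0,39,8,0,0,0,0.6]
    - [0,39,8,0,0,0,0.6]
    - [0,40,8,0,0,0,0.6]

```text
t: 27.6
eef_pos: [0.5134, 0.2682, 0.285]
ee_rot: [-2.797, 1.565, -2.717]
contact_force: [0.2, -1.2, -1.3]
grip_width: 0.0641
```

Call:
arm_command:
  steps:
    - [0,40,8,0,0,0,0.6]
    - [0,0,0,0,0,0,0.6]
    - [0,0,0,0,0,0,0.6]

```text
t: 27.9
eef_pos: [0.5181, 0.3079, 0.285]
ee_rot: [-2.666, 1.564, -2.584]
contact_force: [-0.4, 0.1, -2.3]
grip_width: 0.064
```

```bash
python3 -c "
from h import *
st()
plan(.5193,.3067,.21,4.6,4,.6)"
```

```text
27.9 [0.5181 0.3079 0.285 ] yaw 4.68 tilt [-0.006 -0.004] F [-0.4  0.1 -2.3] w 0.064 q [ 0.44  0.21  1.27 -0.    1.67  0.36]
deg/row 0.10047336758904656 mm/row 18.74805851992353
[18.7, -0.3, 0.4, 0.0, -0.002, 0.001, 0.6], [18.7, -0.3, 0.4, 0.0, -0.002, 0.001, 0.6], [18.7, -0.3, 0.3, 0.0, -0.002, 0.001, 0.6], [18.7, -0.3, 0.3, 0.0, -0.002, 0.001, 0.6],
```

Call:
arm_command:
  steps:
    - [20,-1,1,0,0,0,0.6]
    - [20,0,0,0,0,0,0.6]
    - [15,0,0,0,0,0,0.6]
    - [12,0,0,0,0,0,0.6]
    - [12,0,0,0,0,0,0.6]
    - [10,0,0,0,0,0,0.6]
    - [5,0,0,0,0,0,0.6]
    - [0,0,0,0,0,0,0.6]

```text
t: 28.7
eef_pos: [0.5199, 0.3065, 0.1941]
ee_rot: [-2.844, 1.569, -2.764]
contact_force: [-0.1, 0.8, -1.9]
grip_width: 0.0639
```

Call:
arm_command:
  steps:
    - [4,0,0,0,0,0,0.6]
    - [4,0,0,0,0,0,0.6]
    - [3,0,0,0,0,0,0.6]
    - [0,0,0,0,0,0,0.6]

```text
t: 29.1
eef_pos: [0.5199, 0.3066, 0.1834]
ee_rot: [-2.81, 1.57, -2.73]
contact_force: [0.4, -0.3, -1.8]
grip_width: 0.0639
```

Call:
arm_command:
  steps:
    - [3,0,0,0,0,0,0.6]
    - [3,0,0,0,0,0,0.6]
    - [2,0,0,0,0,0,0.6]
    - [1,0,0,0,0,0,0.6]
    - [0,0,0,0,0,0,0.6]

```text
t: 29.6
eef_pos: [0.5203, 0.307, 0.1753]
ee_rot: [0.864, 1.57, 0.944]
contact_force: [0.6, 2.2, 0.5]
grip_width: 0.0639
```

Contact at the expected height (0.1746 predicted). Release and retreat.

Call:
arm_command:
  steps:
    - [0.5,0,0,0,0,0,0.6]
    - [0,0,0,0,0,0,0.8]
    - [0,0,0,0,0,0,1]
    - [0,0,0,0,0,0,1]
    - [-10,0,0,0,0,0,1]
    - [-30,0,0,0,0,0,1]
    - [-40,0,0,0,0,0,1]
    - [-40,-20,-20,0,0,0,1]
    - [0,-40,-20,0,0,0,1]
    - [0,-45,-20,0,0,0,1]
    - [0,-45,-20,0,0,0,1]
    - [0,-45,0,0,0,0,1]

```text
t: 30.8
eef_pos: [0.454, 0.1046, 0.2959]
ee_rot: [0.005, 1.569, 0.087]
contact_force: [0.4, -0.1, 0.2]
grip_width: 0.0853
```

Call:
arm_command:
  steps:
    - [0,-45,0,0,0,0,1]
    - [0,-45,0,0,0,0,1]
    - [0,-45,0,0,0,0,1]
    - [0,-45,0,0,0,0,1]
    - [0,0,0,0,0,0,1]
    - [0,0,0,0,0,0,1]

```text
t: 31.4
eef_pos: [0.4703, -0.0745, 0.295]
ee_rot: [0.589, 1.57, 0.666]
contact_force: [0.3, 0.4, -0.5]
grip_width: 0.0854
```

```bash
python3 -c "
from h import *
st()
b=capture('side');a=capture('top');cv2.imwrite('pics/s11.png',np.hstack([cv2.resize(a[140:300,60:190],None,fx=3,fy=3),cv2.resize(b[255:415,200:325],None,fx=3,fy=3)])[:,:,::-1])
"
```

```text
31.4 [ 0.4703 -0.0745  0.295 ] yaw 4.43 tilt [0.001 0.   ] F [ 0.3  0.4 -0.5] w 0.0854 q [-0.28 -0.08  1.55  0.    1.66 -0.35]
```

View pics/s11.png

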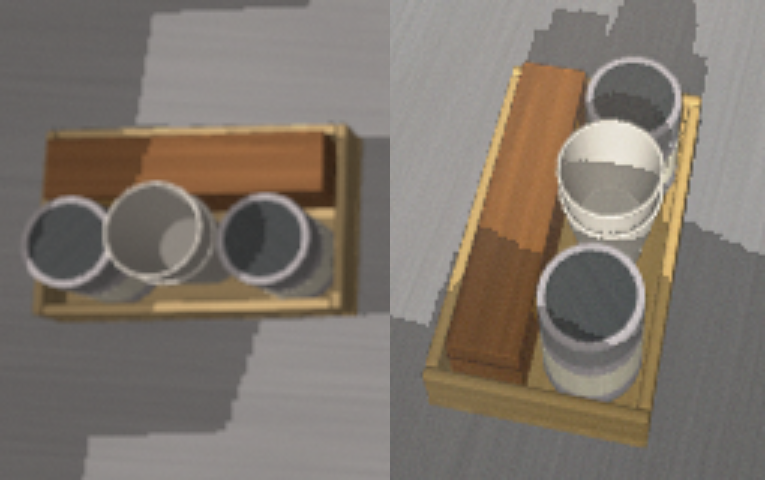

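```bash
python3 -c "
from h import *
print(ray('top',111.7,217.3,.126),ray('side',273.7,312,.126))
im=lambda f:cv2.imread(f).astype(int)
a=capture('top');o=im('pics/top0.png')
print(job.close_job())"
```

```text
[0.5180374 0.3030038 0.126    ] [0.51773527 0.30845067 0.126     ]
the job is handed in; nothing more can be done
None
```

The tray is packed and the job is handed in at about 31.5 s of the 72 s; the hand-in gives no verdict. The case lies along the far long wall. Tin_a stands in the free corner, the first cup stands between the two tins, and the second cup is nested in it.

**Seating:**
- The case, tin_a and the nested cup were each lowered until the wrist force turned at the expected height. The nested cup seated at a tool height of 0.1753 m, against 0.1746 m predicted.
- The first cup stopped within 1 mm of its expected height but showed only a small force change.

**Last pictures:**
- In both views everything is upright inside the walls, and the gripper is clear of it all.
- The nested cup's rim centre came out at (0.518, 0.303) from the top camera and (0.518, 0.308) from the side camera. The lower cup's was about (0.519, 0.306).
- The two cameras disagree by about 5 mm in y, and their average puts the cups within about 1 mm of each other.

**Not checked:**
- I did not measure the bystanders again at the end. I planned the moves to clear them and felt no stray contact.

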